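# Small G-clamp from the rack pins to its pocket in the shadow tray

### The job

Lift the smaller of the two G-clamps that hang on the clamp rack up and off its pins, stand it upright on its two jaw ends on the steel block and let go of it there. Then take it again another way, turn it to lie flat and lay it in the clamp-shaped pocket of the tool tray, fully down. Leave the larger clamp hanging and all the other tools where they are.

Things in the scene. Friction and masses are not known exactly. Their poses are not given: they have to be found in the camera images.
- small_centre (a point): Small G-clamp (dark C-frame, screw through one arm, cross bar on the screw's end), 127x82x16 mm, 0.2-0.4 kg: middle of the C, half-way through its thickness. z through the 16 mm thickness, y from the frame's back to the jaw ends, x along the back, away from the cross bar. It balances at about x -4, y -5 mm. At the start y points down, z from the rack to the robot's side, x to the robot's left.
- small_back (a point): Middle of the small clamp's straight back (90 mm along x, 20 mm along y, 16 mm thick; axes as small_centre), 23 mm from small_centre along -y. Hung, it is level on top, with its underside on the pins; the top edge is 10 mm above this point. The screw (9 mm thick, along x) lies 44 mm from it along +y and spans x -83..3 mm.
- small_arm (a point): Point on the small clamp's plain arm (the one without a screw), at x 37, y 10, z 0 mm from small_centre. The arm is 16 mm wide along x, 16 mm thick along z and runs along y from the back (-23 mm from here) to the jaw end (+23 mm). Free space on its inner side: 26 mm to the screw's end. The other arm is its mirror image at x -37 and carries the screw. Standing on both jaw ends, this point is 23 mm above the support.
- large_centre (a point): Large G-clamp, 162x97x16 mm, same shape and hung the same way beside the small one (left or right varies); it must stay hanging. Site within the C; axes as for the small clamp. From it the back spans x -62..62, y -40..-20 mm; the screw's cross bar lies at x -100.
- rack: Clamp rack, fixed. Upright back sheet 340 mm wide, 145 mm high; origin on the bench below its front face, z up. Two pairs of pins point along -x to the robot's side, pairs centred at y -95 and +95 mm: pins 34 mm apart, 6 mm thick, 64 mm long, top 128 mm up, ends turned up 8 mm. A clamp hangs 40 mm before the sheet. The small one passes the pin ends if raised 10-20 mm (beyond 23 its screw meets the pins).
- block: Plain steel setting block, fixed, 100 mm (x, roughly away from the robot) by 70 mm (y), 30 mm high; origin at the centre of its underside. The small clamp's jaw ends span 90 mm: it stands with its back along the block's x; its cross bar (reaching 16 mm below the jaw ends, at x -83..-70, y -7..49 mm from small_centre) then hangs past the block's end.
- pocket (a point): Where small_centre lies when the small clamp rests in its tray pocket, with the clamp's axes as they then are: z up, x along the back away from the cross bar, y to the jaw ends (roughly to the robot's right). The pocket follows the clamp's outline with 4 mm play, one pose only; 11 mm deep, floor 8 mm below this point and 22 mm above the bench: the clamp ends 5 mm proud.
- tray_top (a point): Centre of the top of the tool tray (fixed), 33 mm above the bench; axes as for pocket. The tray is 210 mm (x) by 154 mm (y) and has one pocket for the small clamp, one for the wrench. A finger trench runs round the plain arm's place: x 5..79, y -6..37 mm from the point pocket, 16 mm deeper than the pocket floor.
- offcut: dark steel angle offcut, 40x120x40 mm, lying left of the rack; origin at the centre of its underside
- marker: black marker pen, 124 mm long, 16 mm thick, lying left of the rack, behind the tray; origin at the centre of its underside
- wrench: combination wrench, 185x29x10 mm, lying in its own pocket of the tray beside the pocket for the clamp; origin at the centre of its underside
Mind the look-alikes: they are no part of the job. Of the things shaped like the block, the steel one is meant.

How it is judged (in metres and radians):
On the way, in this order (a step that is already met when the one before it is completed fails the run):
1. the small clamp is lifted off its pins and carried clear of the rack in the gripper (contact force between the fingers and clamp_small above 0.5 N and x of small_centre in the frame of rack below -0.085 m), for 0.1 s.
2. the small clamp stands upright on its jaw ends on the steel block, let go and at rest (x of small_centre in the frame of block between -0.035 and 0.035 m and y of small_centre in the frame of block between -0.032 and 0.032 m and z of small_centre in the frame of block between 0.058 and 0.068 m and angle between small_centre's own y axis and vertical above 2.97 rad and contact force between the fingers and clamp_small below 0.05 N and linear speed of clamp_small below 0.02 m/s), for 0.25 s.
At the end, for the whole second after the job is handed in: The small clamp rests flat (within 0.1 rad) and fully down in its pocket: its site within 7 mm in plan and 4 mm in height of the pocket site, turned within 0.12 rad, released and at rest; the large clamp still hangs on its pins (moved less than 30 mm) and no other tool has been moved 30 mm or more (x of small_centre in the frame of pocket between -0.007 and 0.007 m and y of small_centre in the frame of pocket between -0.007 and 0.007 m and z of small_centre in the frame of pocket between -0.004 and 0.004 m and angle between small_centre's own z axis and vertical below 0.1 rad and angle between the x axis of small_centre and the x axis of pocket, either way round below 0.12 rad and linear speed of clamp_small below 0.02 m/s and distance of large_centre from where it was at the start of the episode below 0.03 m); the robot touches nothing.
It fails at once if the large clamp is knocked from its place (30 mm or more) (distance of large_centre from where it was at the start of the episode above 0.03 m).
It fails at once if another tool on the bench or in the tray is moved 30 mm or more (distance of any of offcut, marker, wrench from where it was at the start of the episode above 0.03 m).
It also fails if it takes over 58 s, if anything falls off the work surface, if the arm or the gripper's body presses on something with over 40 N, if the wrist force passes 120 N, or if a joint passes its speed limit or range.

### The arm

A 6-joint arm with a two-finger parallel gripper is mounted at the origin on a cart in front of the work surface, level with it; the furniture and walls round the work are solid. World frame = base frame: x ahead of the robot, y to its left, z up, the work surface at z = 0. Lengths are in mm, angles in rad, forces in N, time in s.
With the tool pointing down it reaches from about 350 to 775 mm from the base axis. Payload 7.3 kg.
Tool frame: the origin (TCP) lies midway between the tips of the shut fingers; the grasp point (between the pads) lies 19 mm behind it; z points along the fingers, x is the direction in which the jaws open and shut, and the axes are right-handed (so a half turn about z gives the same grasp; the last joint's range is limited). The gripper opens to 92 mm and grips with 3 to 60 N. Pads are 19 mm wide; open, the fingers measure 130 mm over their backs; the gripper's body (75 mm by 190 mm) begins 47 mm behind the grasp point.
Start: joints at [1.189, 0.342, 1.524, -0, 1.275, -0.146], TCP at [122.635, 510.495, 226.741] pointing down, gripper open.
Joint ranges: [-2.53, 2.53], [-0.77, 2.02], [0.04, 2.7], [-1, 4.14], [0.28, 2.66], [-3.11, 3.11]. Speed limits (rad/s): [2.57, 2.57, 3.14, 3.14, 3.14, 3.14].

### API

Orientations are given as [roll, pitch, yaw] about the fixed x, y, z axes, in that order (R = Rz(yaw) Ry(pitch) Rx(roll)).
In Python, from plant import bot gives the robot as it stands.
- The arm moves only by the shell command python3 -m pendant 'ROWS' [OPENING]. ROWS is JSON, a list of rows, each an object with "linear": the shift along the world's x, y, z in mm, a list of three; "twist": the turn about the world's z in degrees. In form: [{"linear": [x, y, z], "twist": twist}, ...]. A call has 1 to 20 rows; each row is the pose to reach, as a shift and turn from the pose commanded when the call began; what a row does not reach only later rows make up. A row lasts 1/8 s, in which the tool goes at most 62.5 mm and 10.7 degrees, less where a joint would pass 70% of its speed; a pose out of reach is approached as far as the arm can. A call with a gripper value outside its range is refused whole. OPENING is the closure in counts, from 0 (fully open) to 255 (shut), set as the call begins (- or left out, the last holds). The fingers move at their own pace and stop on an object; the grip force is fixed at half the most. Time passes only in rows, so rows that repeat a pose let the fingers close. It gives the time, the measured TCP pose, the force and the opening at its end, in the units of the state.
- bot.get_obs(): the state, without advancing time (a new reading comes with each control period).
- bot.capture(name): name is "scene" or "top"; returns a dict with "frame" (400x640x3 uint8, blue, green, red), "z_map" (400x640 float32, mm along the optical axis (not along the pixel's ray), 0 where there is no reading), "fx", "fy", "cx", "cy" (pixels), "k1" (the pictures are not rectified: a ray, as slopes to the right and down, at radius r is drawn at 1 + k1 r^2 times it, then the intrinsics apply), "rvec" (rotation vector, rad) and "tvec" (3), from world to camera coordinates, as OpenCV has them. Camera axes: x right, y down, z forward; pixel columns grow to the right and rows downward; lengths in mm; the calibration is good to about 2 mm. A picture is of the moment at which its call begins.
- bot.close_job(): hands the job in, once; it reports no verdict.
The state is a dict: "time": time; "joint_positions": joint angles; "dq": joint speeds; "tau": joint torques, N m; "tool_pos": TCP position; "tcp_rot": TCP orientation; "contact_force": force on the tool from outside, world axes, zero at the start; "moment": the same for the moment, N m; "grip_width": finger opening in mm.
Only numpy, scipy, OpenCV 4.12 (cv2) and the standard library are available. Lean on these libraries where they do the work, as an engineer would, in place of code of your own. Each camera call takes 0.05 s, during which the arm holds its last target. There are 200 camera calls.

## Working session

There is one attempt and no reset: what is moved stays moved. The work goes in short steps, Python scripts to look and compute and a shell command to move; the robot and the scene stay as the last step left them, time stands still between calls to the robot, and variables do not carry over. Pictures are saved under pics/ and viewed, about 8 in all and at most 12, crops included, and the job is handed in when it is done.

```bash
mkdir -p pics && cat > h.py <<'E'
import numpy as np, cv2
from plant import bot
def cap(n):
    c=bot.capture(n); c['K']=np.array([[c['fx'],0,c['cx']],[0,c['fy'],c['cy']],[0,0,1.]])
    c['D']=np.array([c['k1'],0,0,0,0.]); c['R']=cv2.Rodrigues(np.array(c['rvec'],float))[0]; c['t']=np.array(c['tvec'],float).ravel(); return c
def rays(c,uv):
    p=cv2.undistortPoints(np.array(uv,float).reshape(-1,1,2),c['K'],c['D']).reshape(-1,2)
    return np.c_[p,np.ones(len(p))]
def w(c,uv,z=None):
    """pixels -> world; by plane height z, or by depth map"""
    uv=np.array(uv,float).reshape(-1,2); r=rays(c,uv); d=r@c['R']; o=-c['R'].T@c['t']
    s=(z-o[2])/d[:,2] if z is not None else np.array([c['z_map'][int(round(v)),int(round(u))] for u,v in uv])
    return o+d*s[:,None]
def cloud(c):
    v,u=np.mgrid[:400,:640]; return w(c,np.c_[u.ravel(),v.ravel()]).reshape(400,640,3)
def px(c,P): return cv2.projectPoints(np.array(P,float).reshape(-1,1,3),np.array(c['rvec'],float),c['t'],c['K'],c['D'])[0].reshape(-1,2)
def crop(c,name,x0,y0,x1,y1,s): cv2.imwrite('pics/'+name,cv2.resize(c['frame'][y0:y1,x0:x1],None,fx=s,fy=s,interpolation=cv2.INTER_CUBIC))
E
python3 - <<'E'
from h import *
for n in('scene','top'):
    c=cap(n); cv2.imwrite(f'pics/{n}0.png',c['frame']); np.savez(f'{n}0.npz',**c)
    print(n,(-c['R'].T@c['t']).round(),c['R'].round(2).tolist(),c['fx'])
print(bot.get_obs())
E
```

```text
scene [  39. -689.  544.] [[0.83, -0.55, -0.02], [-0.23, -0.31, -0.92], [0.5, 0.77, -0.38]] 443.8082696962951
top [ 424.  150. 1299.] [[0.01, -1.0, -0.01], [-0.99, -0.01, -0.12], [0.12, 0.01, -0.99]] 438.1032509640661
{'time': 0.1, 'joint_positions': array([ 1.18899144e+00,  3.42649863e-01,  1.52490337e+00,  2.98641885e-05,
        1.27541408e+00, -1.46004833e-01]), 'dq': array([ 7.78409034e-04, -1.92329635e-03, -4.14777581e-03,  3.59201357e-04,
        1.68108790e-03,  7.81429528e-06]), 'tau': array([-1.91292980e-05, -4.32001770e+01, -2.44697052e+01,  7.17441109e-02,
        5.25542046e-02, -8.88277100e-05]), 'tool_pos': array([122.48805059, 510.14294564, 226.12244268]), 'tcp_rot': array([-3.14136440e+00,  1.35588419e-03,  1.33498771e+00]), 'contact_force': array([-0.76748949,  0.08635039,  0.00539682]), 'moment': array([0.01121628, 0.0147584 , 0.0271937 ]), 'grip_width': 91.47793762557889}
```

View pics/scene0.png

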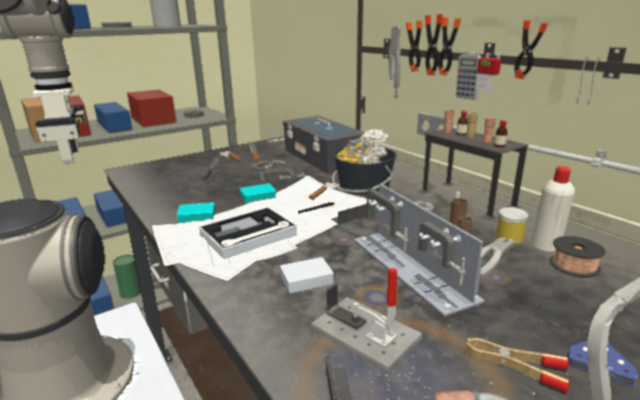

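View pics/top0.png

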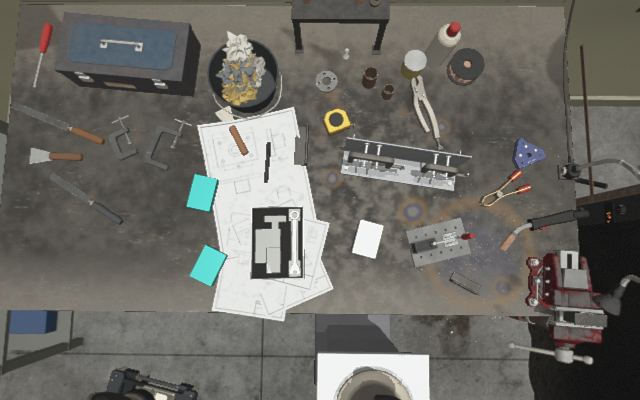

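```bash
python3 - <<'E'
from h import *
c=dict(np.load('top0.npz')); s=dict(np.load('scene0.npz'))
a=cv2.resize(c['frame'][125:200,325:485],(800,375),interpolation=cv2.INTER_CUBIC)
b=cv2.resize(s['frame'][175:325,340:500],(240,225),interpolation=cv2.INTER_CUBIC)
b=cv2.resize(c['frame'][195:285,240:400],(400,225),interpolation=cv2.INTER_CUBIC); b2=cv2.resize(s['frame'][175:310,340:500],(400,225),interpolation=cv2.INTER_CUBIC)
cv2.imwrite('pics/crop1.png',np.vstack([a,np.hstack([b,b2])]))
P=cloud(c); 
for n,(x0,x1,y0,y1) in dict(rack=(325,485,125,200),tray=(245,310,200,285),block=(345,395,212,265)).items():
    q=P[y0:y1,x0:x1].reshape(-1,3); z=q[:,2]
    print(n,np.histogram(z,bins=np.arange(-10,220,10))[0].tolist())
def rect(m):
    ys,xs=np.nonzero(m); r=cv2.minAreaRect(P[m][:,:2].astype(np.float32)); return r
m=np.zeros((400,640),bool); m[212:265,345:395]=1
m2=m&(abs(P[...,2]-30)<6); print('block',m2.sum(),rect(m2),np.median(P[...,2][m2]))
m=np.zeros((400,640),bool); m[200:285,245:312]=1
m2=m&(P[...,2]>26)&(P[...,2]<50); print('tray',m2.sum(),rect(m2),np.median(P[...,2][m2]))
m=np.zeros((400,640),bool); m[125:200,325:485]=1
for zr in((125,140),(140,147),(147,160)):
    m2=m&(P[...,2]>zr[0])&(P[...,2]<zr[1]);print(zr,m2.sum(),rect(m2) if m2.sum()>4 else '')
E
```

```text
rack [3653, 5077, 607, 167, 129, 93, 95, 107, 134, 165, 205, 146, 129, 268, 248, 684, 46, 0, 0, 0, 0, 0]
tray [160, 1735, 309, 1262, 2027, 10, 0, 0, 0, 0, 0, 0, 0, 0, 0, 0, 0, 0, 0, 0, 0, 0]
block [897, 890, 8, 443, 401, 0, 0, 0, 0, 0, 0, 0, 0, 0, 0, 0, 0, 0, 0, 0, 0, 0]
block 822 ((477.36029052734375, 16.706100463867188), (69.81849670410156, 100.22889709472656), 75.2170639038086) 29.792619669905207
tray 2509 ((464.55169677734375, 278.48724365234375), (210.2152557373047, 152.36000061035156), 0.8202325105667114) 32.47619609242838
(125, 140) 434 ((687.2892456054688, -77.95925903320312), (338.0469665527344, 72.48283386230469), 81.37711334228516)
(140, 147) 489 ((695.8170166015625, -79.77662658691406), (336.8912658691406, 55.08883285522461), 81.40713500976562)
(147, 160) 241 ((693.4853515625, -85.83775329589844), (315.0475158691406, 52.07914352416992), 81.3355712890625)
```

View pics/crop1.png

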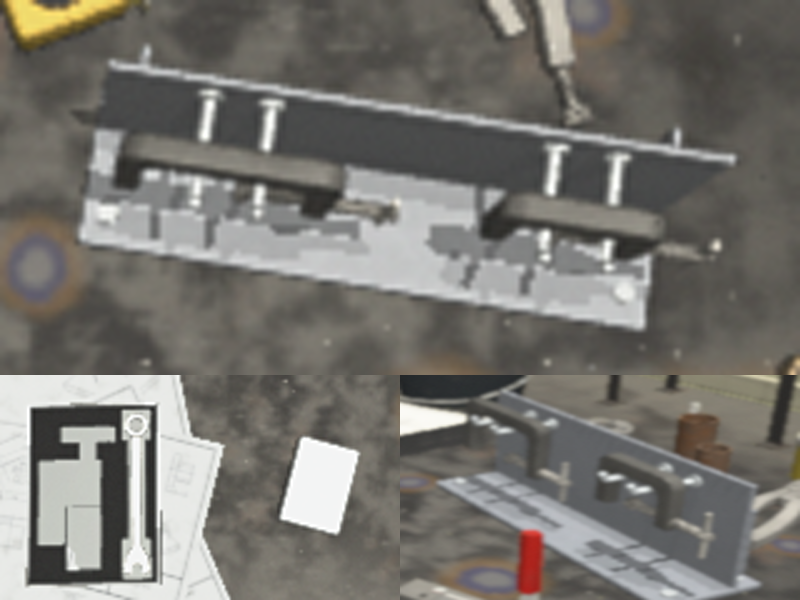

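```bash
python3 - <<'E'
from h import *
from scipy.optimize import minimize
c=dict(np.load('top0.npz')); s=dict(np.load('scene0.npz'))
# pocket: warp top view to plan at z=33, 1mm/px
X0,Y0=350,190
gx,gy=np.mgrid[0:230,0:180]; W=np.c_[(gx+X0).ravel(),(gy+Y0).ravel(),np.full(gx.size,33.)]
p=px(c,W).astype(np.float32).reshape(230,180,2)
g=cv2.cvtColor(c['frame'],cv2.COLOR_BGR2HSV); im=cv2.remap(c['frame'],p[...,0],p[...,1],cv2.INTER_LINEAR)
v=im.astype(float).mean(2); x=gx+X0; y=gy+Y0
R=[(-49,49,-37,37),(5,79,-6,37),(-87,-40,12,30),(-87,-66,-11,53)]
def tmpl(t):
    dx=x-t[0];dy=y-t[1];a=np.pi+t[2]; u=np.cos(a)*dx+np.sin(a)*dy; q=-np.sin(a)*dx+np.cos(a)*dy
    return np.max([np.clip(np.minimum.reduce([u-r[0],r[1]-u,q-r[2],r[3]-q])+.5,0,1) for r in R],0),u,q
def cost(t):
    T,u,q=tmpl(t); m=(abs(u)<95)&(abs(u)>=0)&(q>-48)&(q<58)&~((q>40)&(u>-60)); return -np.corrcoef(T[m],v[m])[0,1]
b=min((minimize(cost,[x0,y0,a],method='Nelder-Mead',options=dict(initial_simplex=np.array([[x0,y0,a],[x0+8,y0,a],[x0,y0+8,a],[x0,y0,a+.05]]))) for x0 in(450,465,480) for y0 in(285,295,305) for a in(0.01,)),key=lambda r:r.fun)
print('pocket',b.x,b.fun)
T=tmpl(b.x)[0]; e=cv2.Canny((T*255).astype(np.uint8),50,150)>0; im[e]=(0,0,255)
# clamp back top in both
for n,d in(('top',c),('scene',s)):
    P=cloud(d); a=np.radians(-8.6); xr=np.array([np.cos(a),np.sin(a)]); yr=np.array([-np.sin(a),np.cos(a)])
    q=P[...,:2]; X=q@xr; Y=q@yr; Z=P[...,2]
    m=(abs(Z-145)<4)&(X>600)&(X<800)&(Y<100)&(Y>-350)
    print(n,np.histogram(X[m],bins=np.arange(640,780,6)))
    for lo,hi in((-300,-150),(-150,100)):
        k=m&(Z>142)&(Y>lo)&(Y<hi)
        print(np.histogram(X[k],bins=np.arange(660,760,4))[0])
    if n=='top':
        np.save('rk.npy',np.array([X,Y,Z]))
        cv2.imwrite('pics/pocket.png',cv2.resize(im[::-1,::-1],None,fx=3,fy=2.6))
E
```

```text
pocket [4.55964386e+02 3.04009625e+02 2.12733494e-02] -0.9210370002000222
top (array([  0,   0,   0,   0,   0,  58,  80,  66,  24,   0,   0,   0,   0,
       103,  62,   0,   0,   0,   0,   0,   0,   0,   0]), array([640, 646, 652, 658, 664, 670, 676, 682, 688, 694, 700, 706, 712,
       718, 724, 730, 736, 742, 748, 754, 760, 766, 772, 778]))
[0 0 0 0 0 0 0 0 0 0 0 0 0 0 0 0 0 0 0 0 0 0 0 0]
[ 0  0  0 50 54 47 43 21  0  0  0  0  0  0  0 91 56  0  0  0  0  0  0  0]
scene (array([  0,   0,   0,   0,   0, 140,  94,  64,   1,   0,   0,   0,   0,
       204,  33,   0,   0,   0,   0,   0,   0,   0,   0]), array([640, 646, 652, 658, 664, 670, 676, 682, 688, 694, 700, 706, 712,
       718, 724, 730, 736, 742, 748, 754, 760, 766, 772, 778]))
[0 0 0 0 0 0 0 0 0 0 0 0 0 0 0 0 0 0 0 0 0 0 0 0]
[  0   0   5 118  68  49  37   1   0   0   0   0   0   0  14 147  33   0
   0   0   0   0   0   0]
```

View pics/pocket.png

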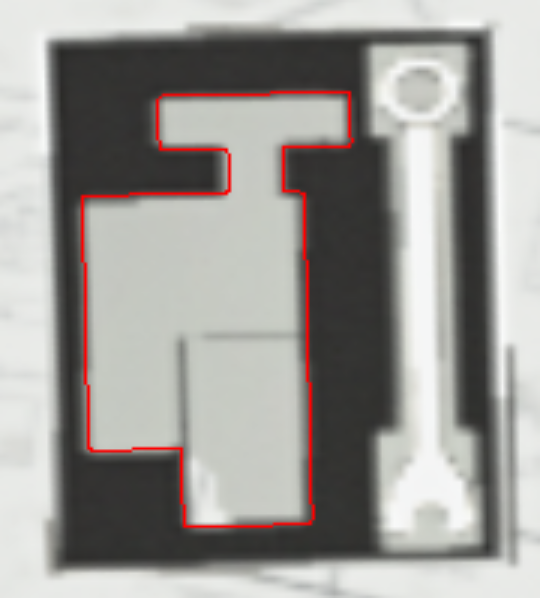

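```bash
python3 - <<'E'
from h import *
for n in('top0','scene0'):
    c=dict(np.load(n+'.npz')); P=cloud(c)
    a=np.radians(-8.6); X=P[...,:2]@[np.cos(a),np.sin(a)]; Y=P[...,:2]@[-np.sin(a),np.cos(a)]; Z=P[...,2]
    m=((Z>143)&(Z<153)&(X>662)&(X<705)&(abs(Y)<250)).astype(np.uint8)
    k,l,st,_=cv2.connectedComponentsWithStats(m,connectivity=8)
    for i in range(1,k):
        if st[i,4]<20: continue
        q=l==i; r=cv2.minAreaRect(P[q][:,:2].astype(np.float32)); print(n,st[i],np.round(r[0],1),np.round(r[1],1),round(r[2],1),'zmed',np.median(Z[q]).round(1),'meanxy',P[q][:,:2].mean(0).round(1))
    m=(Z>140)&(Z<150)&(X>710)&(X<735); print('sheet',np.median(X[m]),Y[m].min(),Y[m].max(),np.polyfit(P[m][:,1],P[m][:,0],1))
E
```

```text
top0 [350 151  44  12 234] [691.5  17.3] [116.2  17.4] 81.7 zmed 147.1 meanxy [691.2  17. ]
top0 [426 163  32  11 173] [ 663.4 -170. ] [83.5 17. ] 81.6 zmed 147.1 meanxy [ 662.9 -169.1]
sheet 723.5423813260093 -143.27314963914668 193.6181877263718 [1.50381718e-01 7.31721872e+02]
scene0 [367 189  31  19 159] [688.2  14.3] [114.3  15.7] 81.9 zmed 146.7 meanxy [686.4   9.5]
scene0 [422 222  32  20 187] [ 660.7 -174.2] [82.2 15.6] 80.7 zmed 146.9 meanxy [ 659.5 -176.9]
sheet 721.7822493725411 -146.78138026128 1880.545349686922 [1.49860185e-01 7.29934998e+02]
```

```bash
python3 -m pendant '[{"linear":[60,-76,0],"twist":-8},{"linear":[120,-152,0],"twist":-18},{"linear":[180,-228,0],"twist":-28},{"linear":[216,-274,0],"twist":-34},{"linear":[252,-320,0],"twist":-40},{"linear":[288,-366,0],"twist":-46},{"linear":[324,-412,0],"twist":-52},{"linear":[360,-458,0],"twist":-58},{"linear":[396,-504,0],"twist":-64},{"linear":[432,-550,0],"twist":-70},{"linear":[468,-596,-5],"twist":-75},{"linear":[504,-640,-15],"twist":-80},{"linear":[530,-672,-30],"twist":-85},{"linear":[539,-684,-36],"twist":-85},{"linear":[539,-684,-36],"twist":-85},{"linear":[539,-684,-36],"twist":-85},{"linear":[539,-684,-36],"twist":-85}]' 177 && python3 - <<'E'
from h import *
t=cap('top'); s=cap('scene')
a=cv2.resize(t['frame'][130:210,390:490],(500,400),interpolation=cv2.INTER_CUBIC)
b=cv2.resize(s['frame'][100:320,340:500],(291,400),interpolation=cv2.INTER_CUBIC)
cv2.imwrite('pics/pre.png',np.hstack([a,b])); o=bot.get_obs(); print(o['tool_pos'],o['tcp_rot'],o['joint_positions'])
E
```

```text
time: 2.22
tool_pos: [661.5, -172.2, 192.0]
tcp_rot: [3.142, -0.001, -0.147]
contact_force: [-0.1, -0.3, 0.0]
grip_width: 28.0
[ 661.60895298 -172.33038457  192.29340164] [ 3.14129755e+00 -1.92816839e-03 -1.47146906e-01] [-3.66853092e-01  6.65826027e-01  1.07648328e+00  1.34238812e-04
  1.39733722e+00 -2.19728941e-01]
```

View pics/pre.png

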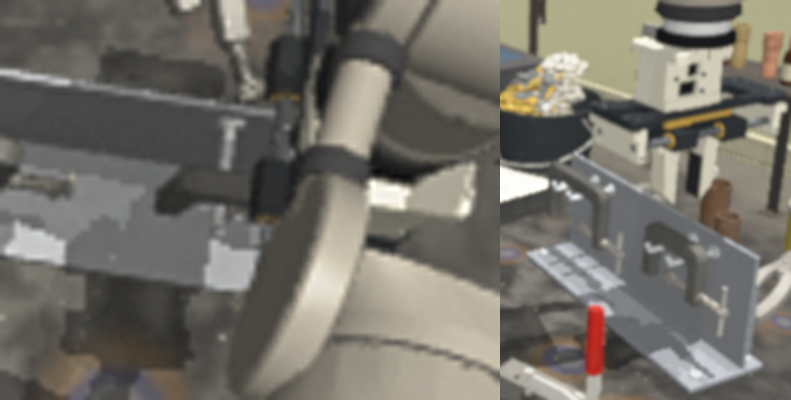

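```bash
python3 -m pendant '[{"linear":[0,0,-20],"twist":0},{"linear":[0,0,-35],"twist":0},{"linear":[0,0,-45],"twist":0},{"linear":[0,0,-52],"twist":0},{"linear":[0,0,-58],"twist":0},{"linear":[0,0,-64],"twist":0},{"linear":[0,0,-69],"twist":0},{"linear":[0,0,-69],"twist":0},{"linear":[0,0,-69],"twist":0}]' && python3 -m pendant '[{"linear":[0,0,0],"twist":0},{"linear":[0,0,0],"twist":0},{"linear":[0,0,0],"twist":0},{"linear":[0,0,0],"twist":0}]' 255
```

```text
time: 3.45
tool_pos: [661.8, -173.6, 122.0]
tcp_rot: [3.141, -0.0, -0.149]
contact_force: [-0.2, 0.2, 0.2]
grip_width: 28.1
time: 3.95
tool_pos: [661.9, -173.6, 122.1]
tcp_rot: [3.141, -0.001, -0.149]
contact_force: [1.0, 0.4, 1.3]
grip_width: 16.2
```

```bash
python3 -m pendant '[{"linear":[0,0,4],"twist":0},{"linear":[0,0,9],"twist":0},{"linear":[0,0,13],"twist":0},{"linear":[0,0,15],"twist":0},{"linear":[0,0,15],"twist":0},{"linear":[0,0,15],"twist":0}]' && python3 -m pendant '[{"linear":[-8,1.2,0],"twist":0},{"linear":[-20,3,0],"twist":0},{"linear":[-35,5.3,0],"twist":0},{"linear":[-50,7.5,0],"twist":0},{"linear":[-65,9.7,0],"twist":0},{"linear":[-80,12,0],"twist":0},{"linear":[-95,14.2,0],"twist":0},{"linear":[-100,15,5],"twist":0},{"linear":[-100,15,5],"twist":0}]' && python3 - <<'E'
from h import *
s=cap('scene'); crop(s,'lift.png',280,80,520,320,2.2)
E
```

```text
time: 4.7
tool_pos: [661.5, -173.5, 136.6]
tcp_rot: [-3.142, 0.0, -0.149]
contact_force: [0.1, -0.1, -2.9]
grip_width: 15.8
time: 5.82
tool_pos: [562.0, -158.7, 142.7]
tcp_rot: [3.141, -0.002, -0.149]
contact_force: [0.8, -1.1, -2.8]
grip_width: 15.7
```

View pics/lift.png

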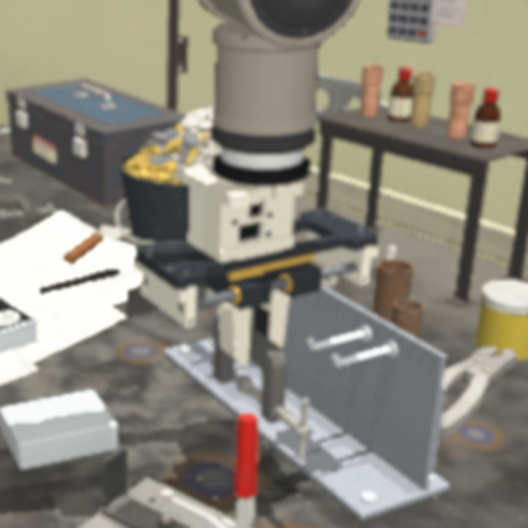

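```bash
python3 -m pendant '[{"linear":[-8,12,0],"twist":3},{"linear":[-20,32,0],"twist":10},{"linear":[-32,54,0],"twist":19},{"linear":[-44,76,0],"twist":28},{"linear":[-56,98,0],"twist":37},{"linear":[-67,118,0],"twist":46},{"linear":[-76,134,0],"twist":55},{"linear":[-83,146,0],"twist":64},{"linear":[-88,153.4,0],"twist":73},{"linear":[-88,153.4,0],"twist":80},{"linear":[-88,153.4,-10],"twist":83.7},{"linear":[-88,153.4,-25],"twist":83.7},{"linear":[-88,153.4,-40],"twist":83.7},{"linear":[-88,153.4,-50],"twist":83.7},{"linear":[-88,153.4,-56],"twist":83.7},{"linear":[-88,153.4,-56],"twist":83.7},{"linear":[-88,153.4,-56],"twist":83.7}]' && python3 - <<'E'
from h import *
t=cap('top'); s=cap('scene')
a=cv2.resize(t['frame'][190:280,330:420],(400,400),interpolation=cv2.INTER_CUBIC)
b=cv2.resize(s['frame'][190:310,250:370],(400,400),interpolation=cv2.INTER_CUBIC)
cv2.imwrite('pics/blk.png',np.hstack([a,b])); o=bot.get_obs(); print(o['tool_pos'],o['tcp_rot'],o['contact_force'])
E
```

```text
time: 8.0
tool_pos: [474.0, -5.1, 86.1]
tcp_rot: [3.141, -0.0, 1.312]
contact_force: [0.5, -0.1, -2.0]
grip_width: 15.9
[473.93389793  -5.15201247  86.17181358] [ 3.14069217e+00 -1.64939082e-04  1.31230136e+00] [-0.5666475   0.75563018 -2.83458159]
```

View pics/blk.png

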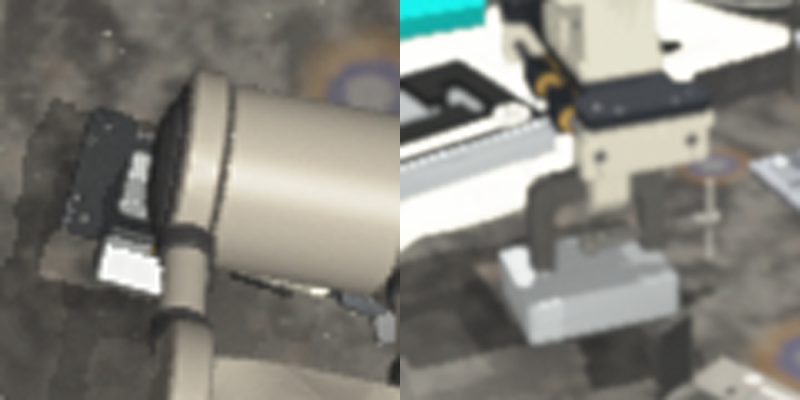

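```bash
python3 -m pendant '[{"linear":[0,0,-5],"twist":0},{"linear":[0,0,-10],"twist":0},{"linear":[0,0,-13],"twist":0},{"linear":[0,0,-14],"twist":0},{"linear":[0,0,-14],"twist":0},{"linear":[0,0,-14],"twist":0}]'
```

```text
time: 8.85
tool_pos: [473.7, -5.1, 71.8]
tcp_rot: [3.141, -0.0, 1.312]
contact_force: [0.2, 0.3, -3.2]
grip_width: 15.3
```

```bash
python3 -m pendant '[{"linear":[0,0,-1],"twist":0},{"linear":[0,0,-1.5],"twist":0},{"linear":[0,0,-1.5],"twist":0}]';  python3 -m pendant '[{"linear":[0,0,-0.5],"twist":0},{"linear":[0,0,-1],"twist":0},{"linear":[0,0,-1],"twist":0}]'
```

```text
time: 9.22
tool_pos: [473.6, -5.1, 70.2]
tcp_rot: [-3.142, -0.0, 1.312]
contact_force: [0.1, -0.4, -2.7]
grip_width: 16.0
time: 9.6
tool_pos: [473.6, -5.1, 70.1]
tcp_rot: [3.141, -0.0, 1.312]
contact_force: [-3.0, 0.2, 7.8]
grip_width: 15.9
```

```bash
python3 -m pendant '[{"linear":[0,0,0.6],"twist":0},{"linear":[0,0,0.6],"twist":0},{"linear":[0,0,0.6],"twist":0},{"linear":[0,0,0.6],"twist":0},{"linear":[0,0,0.6],"twist":0},{"linear":[0,0,0.6],"twist":0}]' 160 && python3 - <<'E'
from h import *
s=cap('scene'); crop(s,'stand.png',250,150,400,310,3.4)
t=cap('top');P=cloud(s);Z=P[...,2];m=(Z>85)&(Z<101)&(abs(P[...,0]-474)<70)&(abs(P[...,1])<60);print(m.sum(),cv2.minAreaRect(P[m][:,:2].astype(np.float32)) if m.sum() else 0, np.percentile(Z[m],[5,50,95]))
E
```

```text
time: 10.35
tool_pos: [473.6, -5.1, 69.8]
tcp_rot: [-3.142, -0.0, 1.312]
contact_force: [-0.3, 0.2, -0.6]
grip_width: 34.3
233 ((465.91290283203125, -7.92913818359375), (55.95437240600586, 72.13833618164062), 33.999046325683594) [86.054383   92.46129018 98.85421778]
```

View pics/stand.png

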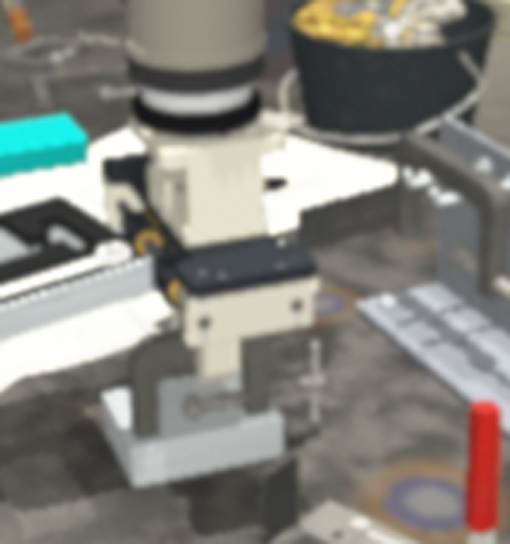

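```bash
python3 -m pendant '[{"linear":[0,0,0],"twist":0},{"linear":[0,0,-8],"twist":0},{"linear":[0,0,-18],"twist":0},{"linear":[0,0,-25],"twist":0},{"linear":[0,0,-25],"twist":0},{"linear":[1.3,4.8,-25],"twist":0},{"linear":[2.3,8.7,-25],"twist":0},{"linear":[3.1,11.6,-25],"twist":0},{"linear":[3.8,14.5,-25],"twist":0},{"linear":[4.6,17.4,-25],"twist":0},{"linear":[5.4,20.3,-25],"twist":0},{"linear":[6.1,23.2,-25],"twist":0},{"linear":[6.4,24.2,-25],"twist":0},{"linear":[6.4,24.2,-25],"twist":0}]' && python3 - <<'E'
from h import *
s=cap('scene'); crop(s,'lean.png',250,150,400,310,3.4)
E
```

```text
time: 12.2
tool_pos: [480.5, 17.8, 46.1]
tcp_rot: [3.14, 0.002, 1.313]
contact_force: [-3.8, -8.1, 13.1]
grip_width: 34.3
```

View pics/lean.png

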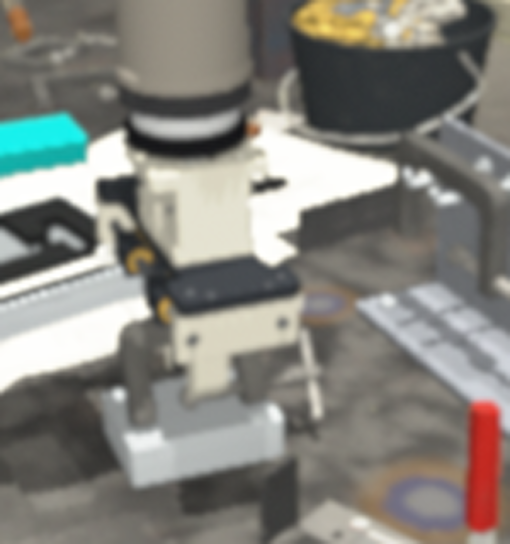

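```bash
python3 -m pendant '[{"linear":[0,0,4],"twist":0},{"linear":[0,0,8],"twist":0},{"linear":[0,0,13],"twist":0},{"linear":[0,0,13],"twist":0}]' && python3 -m pendant '[{"linear":[0,0,0],"twist":0},{"linear":[0,0,0],"twist":0},{"linear":[0,0,0],"twist":0},{"linear":[0,0,0],"twist":0}]' 61 && python3 - <<'E'
from h import *
s=cap('scene'); crop(s,'lean2.png',250,150,400,310,3.4)
E
```

```text
time: 12.75
tool_pos: [480.2, 19.3, 58.2]
tcp_rot: [3.141, -0.0, 1.312]
contact_force: [0.5, 1.0, 0.8]
grip_width: 34.0
time: 13.25
tool_pos: [480.0, 19.1, 57.7]
tcp_rot: [-3.141, -0.0, 1.312]
contact_force: [0.4, 1.3, -0.4]
grip_width: 68.3
```

View pics/lean2.png

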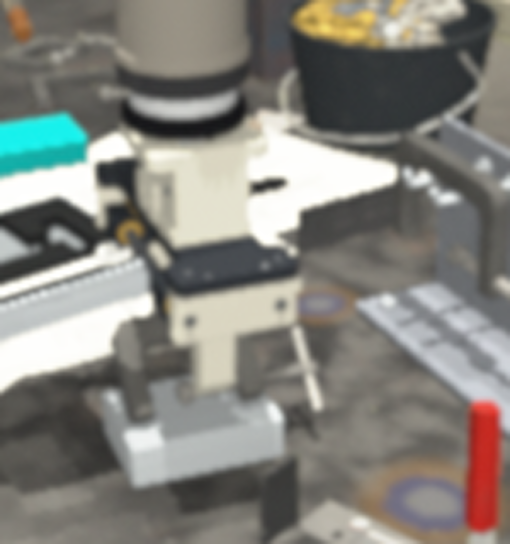

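```bash
cat >> h.py <<'E'
def blk(P):
    a=np.radians(-14.8); d=P[...,:2]-[477.4,16.7]
    return np.stack([d@[np.cos(a),np.sin(a)],d@[-np.sin(a),np.cos(a)],P[...,2]-30],-1)
E
python3 - <<'E'
from h import *
for n in('scene','top'):
    B=blk(cloud(cap(n)))
    for lo,hi in((-48,-30),(30,48)):
        m=(B[...,0]>lo)&(B[...,0]<hi)&(abs(B[...,1])<90)&(B[...,2]>3)&(B[...,2]<80); q=B[m]
        print(n,lo,len(q)); 
        for h in range(3,80,8):
            k=q[(q[:,2]>=h)&(q[:,2]<h+8)]
            if len(k)>2: print(h,len(k),'y %.0f..%.0f'%(k[:,1].min(),k[:,1].max()))
E
```

```text
scene -48 245
3 16 y -21..-9
11 40 y -23..5
19 48 y -17..7
27 43 y -5..16
35 42 y 1..24
43 44 y 10..27
51 12 y 19..29
scene 30 112
3 9 y -21..-16
11 35 y -23..-7
19 30 y -15..-2
27 27 y -7..9
35 11 y 3..10
top -48 50
3 10 y -34..31
11 9 y -19..-12
19 15 y -14..-2
27 12 y -5..4
35 4 y -0..6
top 30 0
```

```bash
python3 -m pendant '[{"linear":[0,0,-5],"twist":0},{"linear":[0,0,-11],"twist":0},{"linear":[0,0,-18],"twist":0},{"linear":[0,0,-18],"twist":0}]' && python3 -m pendant '[{"linear":[0,0,0],"twist":0},{"linear":[0,0,0],"twist":0},{"linear":[0,0,0],"twist":0},{"linear":[0.5,2,0],"twist":0},{"linear":[1,4,0],"twist":0},{"linear":[1.5,6,0],"twist":0},{"linear":[2,8,0],"twist":0},{"linear":[2,8,0],"twist":0},{"linear":[2,8,0],"twist":0}]' 0 && python3 - <<'E'
from h import *
for n in('scene','top'):
    B=blk(cloud(cap(n)))
    for lo,hi in((-48,-30),(30,48)):
        m=(B[...,0]>lo)&(B[...,0]<hi)&(abs(B[...,1])<90)&(B[...,2]>3)&(B[...,2]<80); q=B[m]
        print(n,lo,len(q)); 
        for h in range(3,80,8):
            k=q[(q[:,2]>=h)&(q[:,2]<h+8)]
            if len(k)>2: print(h,len(k),'y %.0f..%.0f'%(k[:,1].min(),k[:,1].max()))
E
```

```text
time: 13.9
tool_pos: [479.4, 19.1, 39.0]
tcp_rot: [-3.14, 0.0, 1.312]
contact_force: [1.0, 0.4, -0.9]
grip_width: 69.9
time: 15.02
tool_pos: [482.0, 27.1, 39.8]
tcp_rot: [3.142, -0.0, 1.312]
contact_force: [0.3, 0.2, 0.1]
grip_width: 91.5
scene -48 181
3 43 y -31..19
11 130 y -31..35
75 8 y -76..89
scene 30 92
3 24 y -32..-15
11 60 y -30..20
75 8 y -78..-74
top -48 84
3 7 y -21..8
11 70 y -27..15
19 7 y -20..9
top 30 0
```

```bash
python3 -m pendant '[{"linear":[0,0,20],"twist":0},{"linear":[0,0,55],"twist":0},{"linear":[0,0,90],"twist":-8},{"linear":[-8,30,120],"twist":-18},{"linear":[-16,60,130],"twist":-28},{"linear":[-24,90,130],"twist":-38},{"linear":[-32,120,130],"twist":-48},{"linear":[-40,150,130],"twist":-58},{"linear":[-42,175,130],"twist":-68},{"linear":[-42,185,130],"twist":-78},{"linear":[-42,190,130],"twist":-88},{"linear":[-42,190,130],"twist":-90},{"linear":[-42,190,130],"twist":-90}]' && python3 - <<'E'
from h import *
t=cap('top'); s=cap('scene'); np.savez('t1.npz',**t); np.savez('s1.npz',**s)
a=cv2.resize(t['frame'][195:275,325:405],(400,400),interpolation=cv2.INTER_CUBIC)
b=cv2.resize(s['frame'][220:310,255:345],(400,400),interpolation=cv2.INTER_CUBIC)
cv2.imwrite('pics/flat.png',np.hstack([a,b]))
B=blk(cloud(t)); m=(B[...,2]>11)&(B[...,2]<25)&(abs(B[...,0])<110)&(abs(B[...,1])<90); print(m.sum(),B[m].min(0),B[m].max(0),np.median(B[m][:,2]))
E
```

```text
time: 16.75
tool_pos: [440.0, 216.8, 169.8]
tcp_rot: [3.141, 0.0, -0.256]
contact_force: [-0.3, 0.8, -0.6]
grip_width: 91.6
433 [-44.79488967 -33.88150069  11.07801265] [78.68906727 37.7676298  22.89424741] 15.489232026513946
```

View pics/flat.png

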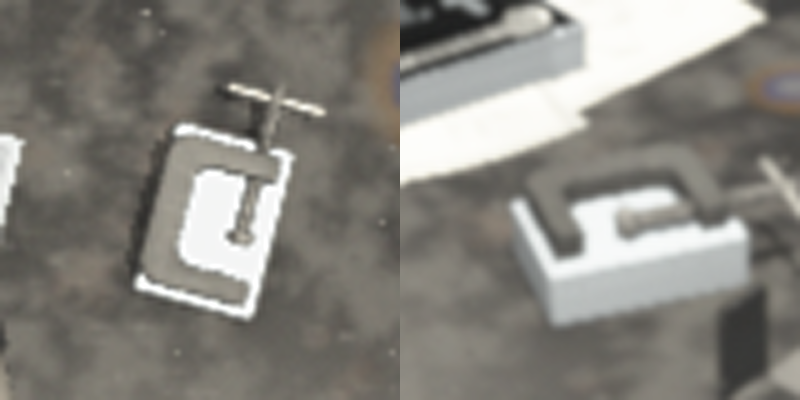

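```bash
cat > fit.py <<'E'
from h import *
from scipy.optimize import minimize
R=[(-45,45,-33,-13),(29,45,-33,33),(-45,-29,-33,33)]
def fit(c,ztop,t0,use='z',h=16):
    x0,y0=t0[:2]; g=np.arange(-75,75.1,1); gx,gy=np.meshgrid(g+x0,g+y0,indexing='ij')
    p=px(c,np.c_[gx.ravel(),gy.ravel(),np.full(gx.size,ztop)]).astype(np.float32).reshape(*gx.shape,2)
    if use=='z': v=((abs(cloud(c)[...,2]-ztop)<5)).astype(np.float32)
    else: v=255-c['frame'].astype(np.float32).mean(2)
    v=cv2.remap(v,p[...,0],p[...,1],cv2.INTER_LINEAR)
    def cost(t):
        dx=gx-t[0];dy=gy-t[1];a=t[2]; u=np.cos(a)*dx+np.sin(a)*dy; q=-np.sin(a)*dx+np.cos(a)*dy
        T=np.max([np.clip(np.minimum.reduce([u-r[0],r[1]-u,q-r[2],r[3]-q])+.5,0,1) for r in R],0)
        m=(abs(u)<53)&(abs(q)<41)&~((abs(q-21)<11)&(u<8)&(u>-29))&~((u<-45)&(q>-8)); return -np.corrcoef(T[m],v[m])[0,1]
    t0=np.array(t0,float); S=np.vstack([t0,t0+[6,0,0],t0+[0,6,0],t0+[0,0,.08]])
    r=minimize(cost,t0,method='Nelder-Mead',options=dict(initial_simplex=S,xatol=.01,fatol=1e-5)); return r.x,r.fun
E
python3 - <<'E'
from fit import *
t=dict(np.load('t1.npz')); s=dict(np.load('s1.npz'))
for n,c in(('top',t),('scene',s)):
    for dx in(-4,4):
        x,f=fit(c,46,[477.4+dx,18,np.radians(165)]); print(n,x[:2].round(1),np.degrees(x[2]).round(1),round(f,3))
x,f=fit(t,46,[477.4,18,np.radians(165)],'c'); print('col',x[:2].round(1),np.degrees(x[2]).round(1),f)
# pocket relative check in scene view: tray corners rect by depth
P=cloud(s); m=(abs(P[...,2]-33)<3)&(abs(P[...,0]-465)<115)&(abs(P[...,1]-278)<90); print(cv2.minAreaRect(P[m][:,:2].astype(np.float32)),m.sum())
E
```

```text
top [477.8  21.3] 165.5 -0.917
top [477.8  21.3] 165.6 -0.917
scene [473.8  15.9] 165.4 -0.88
scene [473.8  15.9] 165.3 -0.88
col [480.2  28.6] 164.9 -0.4470301827655732
((463.5137023925781, 277.07086181640625), (212.25730895996094, 160.6427001953125), 0.8541100025177002) 1489
```

```bash
python3 -m pendant '[{"linear":[0,-20,0],"twist":0.3},{"linear":[0,-60,0],"twist":0.3},{"linear":[0,-105,0],"twist":0.3},{"linear":[-1,-150,-15],"twist":0.3},{"linear":[-1,-180,-45],"twist":0.3},{"linear":[-1,-194,-80],"twist":0.3},{"linear":[-1,-194,-105],"twist":0.3},{"linear":[-1,-194,-115],"twist":0.3},{"linear":[-1,-194,-115],"twist":0.3}]' 172 && python3 -m pendant '[{"linear":[0,0,-5],"twist":0},{"linear":[0,0,-10],"twist":0},{"linear":[0,0,-15],"twist":0},{"linear":[0,0,-19],"twist":0},{"linear":[0,0,-22],"twist":0},{"linear":[0,0,-22],"twist":0},{"linear":[0,0,-22],"twist":0}]'
```

```text
time: 17.98
tool_pos: [439.0, 23.1, 54.8]
tcp_rot: [3.141, 0.001, -0.252]
contact_force: [-0.5, -0.6, 0.6]
grip_width: 30.1
time: 18.85
tool_pos: [439.1, 23.1, 32.9]
tcp_rot: [-3.142, -0.0, -0.253]
contact_force: [-0.3, -0.3, 0.1]
grip_width: 29.7
```

```bash
python3 -m pendant '[{"linear":[0,0,-1.5],"twist":0},{"linear":[0,0,-1.5],"twist":0}]' && python3 -m pendant '[{"linear":[0,0,0],"twist":0},{"linear":[0,0,0],"twist":0},{"linear":[0,0,0],"twist":0},{"linear":[0,0,0],"twist":0},{"linear":[0,0,0],"twist":0}]' 255 && python3 -m pendant '[{"linear":[0,0,3],"twist":0},{"linear":[0,0,10],"twist":0},{"linear":[0,0,25],"twist":0},{"linear":[0,0,45],"twist":0},{"linear":[0,0,50],"twist":0},{"linear":[0,0,50],"twist":0}]' && python3 - <<'E'
from fit import *
o=bot.get_obs(); print(o['tool_pos'],o['contact_force'],o['moment'])
t=cap('top'); s=cap('scene'); cv2.imwrite('pics/held.png',np.hstack([cv2.resize(t['frame'][190:280,320:410],(400,400)),cv2.resize(s['frame'][190:300,240:350],(400,400))]))
for n,c in(('top',t),('scene',s)):
    B=blk(cloud(c)); m=(B[...,2]>45)&(B[...,2]<90)&(B[...,0]>-46)&(B[...,0]<95)&(abs(B[...,1])<60); q=B[m]
    for lo in(-45,-15,15,50): 
        k=q[(q[:,0]>lo)&(q[:,0]<lo+30)]; 
        if len(k): print(n,lo,len(k),'h',np.percentile(k[:,2],[5,50,95]).round(),'y',k[:,1].min().round(),k[:,1].max().round())
E
```

```text
time: 19.1
tool_pos: [439.0, 23.1, 31.3]
tcp_rot: [3.142, -0.0, -0.253]
contact_force: [0.1, 0.2, -0.1]
grip_width: 29.8
time: 19.73
tool_pos: [439.2, 23.1, 31.4]
tcp_rot: [-3.142, -0.0, -0.253]
contact_force: [0.3, -0.2, -0.1]
grip_width: 15.4
time: 20.48
tool_pos: [438.9, 23.1, 81.4]
tcp_rot: [-3.142, -0.0, -0.253]
contact_force: [0.6, -0.3, -3.7]
grip_width: 16.3
[438.94073826  23.11462383  81.41488245] [ 0.61027462 -0.34814122 -3.70885686] [-0.1444297   0.20055952  0.01098487]
top 15 36 h [63. 65. 70.] y -25.0 36.0
top 50 41 h [56. 60. 65.] y -43.0 10.0
scene -45 258 h [55. 66. 87.] y -31.0 35.0
scene -15 155 h [52. 60. 66.] y -26.0 36.0
scene 15 226 h [53. 63. 66.] y -31.0 36.0
scene 50 82 h [54. 59. 61.] y -44.0 11.0
```

```bash
python3 - <<'E'
from fit import *
import sys
s=cap('scene'); t=cap('top')
R.pop(1)  # plain arm hidden by the fingers
for zt in(95,96,97):
    x,f=fit(s,zt,[474,16,np.radians(165)]); print('scene',zt,x[:2].round(1),np.degrees(x[2]).round(2),round(f,3))
s0=dict(np.load('s1.npz')); x,f=fit(s0,46,[474,16,np.radians(165)]); print('before',x[:2].round(1),np.degrees(x[2]).round(2),round(f,3))
E
```

```text
scene 95 [470.8  15.6] 165.96 -0.402
scene 96 [470.5  14.9] 165.52 -0.398
scene 97 [469.6  13.9] 167.77 -0.402
before [472.8  15.6] 165.62 -0.719
```

View pics/held.png

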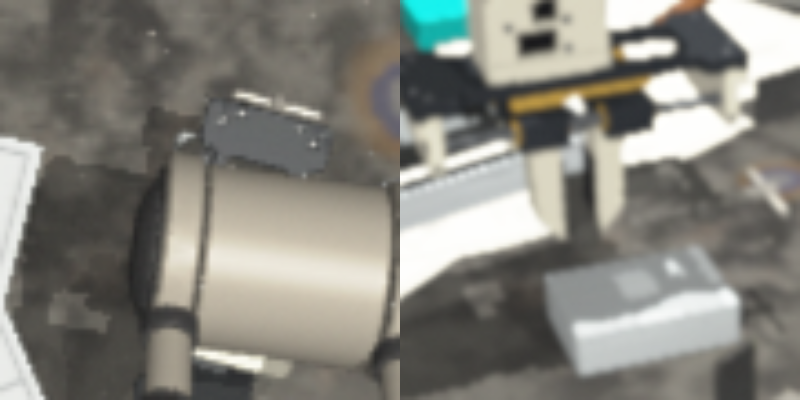

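```bash
python3 -m pendant '[{"linear":[-1,15,0],"twist":0},{"linear":[-3,45,0],"twist":2},{"linear":[-6,85,0],"twist":5},{"linear":[-9,125,0],"twist":8},{"linear":[-12,165,0],"twist":10},{"linear":[-15,205,0],"twist":12},{"linear":[-18,240,0],"twist":14},{"linear":[-20,265,0],"twist":15.6},{"linear":[-20.5,273.1,0],"twist":15.6},{"linear":[-20.5,273.1,-15],"twist":15.6},{"linear":[-20.5,273.1,-30],"twist":15.6},{"linear":[-20.5,273.1,-39],"twist":15.6},{"linear":[-20.5,273.1,-43],"twist":15.6},{"linear":[-20.5,273.1,-43],"twist":15.6},{"linear":[-20.5,273.1,-43],"twist":15.6}]' && python3 - <<'E'
from fit import *
s=cap('scene');t=cap('top');np.savez('s2.npz',**s);np.savez('t2.npz',**t)
for n,c in(('scene',s),('top',t)):
    P=cloud(c); a=np.radians(1.1); d=P[...,:2]-[455.5,303.3]; u=-(d@[np.cos(a),np.sin(a)]); v=-(d@[-np.sin(a),np.cos(a)]); Z=P[...,2]
    m=(Z>45)&(Z<58)&(abs(u)<95)&(abs(v)<65)
    for lo in range(-90,60,15):
        k=m&(u>lo)&(u<=lo+15)
        if k.sum()>3: print(n,lo,k.sum(),'v %.0f..%.0f'%tuple(np.percentile(v[k],[2,98])),'z',np.percentile(Z[k],[10,50,90]).round(1))
    k=m&(u<-60);print('bar u',np.percentile(u[k],[2,50,98]).round(1),'v',np.percentile(v[k],[2,50,98]).round(1)) if k.sum()>3 else 0
E
```

```text
time: 22.55
tool_pos: [418.9, 296.2, 38.7]
tcp_rot: [-3.141, -0.001, 0.019]
contact_force: [0.7, 0.1, -2.4]
grip_width: 15.8
scene -90 12 v -5..46 z [45.5 46.8 47.8]
scene -75 21 v -2..46 z [46.  47.6 49. ]
scene -60 12 v 19..29 z [45.9 47.7 49.2]
scene -45 51 v -24..32 z [47. 52. 53.]
scene -30 64 v -29..32 z [45.7 49.9 53. ]
scene -15 30 v -30..24 z [47.2 49.8 53.1]
scene 0 16 v 20..32 z [46.9 48.9 51.5]
scene 15 37 v -29..23 z [47.5 52.3 56.1]
scene 30 52 v -13..33 z [47.1 52.  54. ]
scene 45 25 v 15..20 z [47.2 50.5 56.8]
bar u [-79.8 -72.7 -61.2] v [-5.2 23.4 47.7]
top -90 21 v -3..46 z [45.5 47.3 50. ]
top -75 14 v -1..24 z [46.  47.7 49.5]
bar u [-82.5 -76.7 -68.3] v [-2.4 18.6 45.6]
```

```bash
python3 -m pendant '[{"linear":[0,0,-3],"twist":0},{"linear":[0,0,-5],"twist":0},{"linear":[0,0,-7],"twist":0},{"linear":[0,0,-8],"twist":0},{"linear":[0,0,-8],"twist":0}]'; python3 -m pendant '[{"linear":[0,0,-2],"twist":0},{"linear":[0,0,-4],"twist":0},{"linear":[0,0,-4],"twist":0},{"linear":[0,0,-4],"twist":0}]'
```

```text
time: 23.28
tool_pos: [418.5, 296.2, 30.2]
tcp_rot: [3.141, 0.0, 0.019]
contact_force: [-0.4, 0.3, -2.7]
grip_width: 15.9
time: 23.78
tool_pos: [418.5, 296.2, 26.4]
tcp_rot: [-3.142, -0.0, 0.019]
contact_force: [0.7, 0.7, -3.4]
grip_width: 15.4
```

```bash
python3 -m pendant '[{"linear":[0,0,-1.5],"twist":0},{"linear":[0,0,-2.7],"twist":0},{"linear":[0,0,-2.7],"twist":0},{"linear":[0,0,-2.7],"twist":0}]'; python3 -m pendant '[{"linear":[0,0,0],"twist":0},{"linear":[0,0,0],"twist":0},{"linear":[0,0,0],"twist":0}]' 177 ; python3 -m pendant '[{"linear":[0,0,4],"twist":0},{"linear":[0,0,15],"twist":0},{"linear":[0,0,40],"twist":0},{"linear":[0,0,80],"twist":0},{"linear":[0,-45,110],"twist":0},{"linear":[0,-95,120],"twist":0},{"linear":[0,-145,120],"twist":0},{"linear":[0,-195,120],"twist":0},{"linear":[0,-235,120],"twist":0},{"linear":[0,-260,120],"twist":0},{"linear":[0,-270,120],"twist":0},{"linear":[0,-270,120],"twist":0},{"linear":[0,-270,120],"twist":0}]'
python3 - <<'E'
from fit import *
t=cap('top'); s=cap('scene')
for z in(36,38,40):
  x,f=fit(t,z,[456,304,np.radians(181)]); print(z,x[:2].round(1),np.degrees(x[2]).round(1),round(f,3))
P=cloud(t); a=np.radians(1.1); d=P[...,:2]-[456,304]; u=-(d@[np.cos(a),np.sin(a)]); v=-(d@[-np.sin(a),np.cos(a)]); Z=P[...,2]
for n,(a0,a1,b0,b1) in dict(back=(-40,40,-30,-16),arm=(31,43,-10,30),sarm=(-43,-31,-10,30),bar=(-80,-73,-3,45),traytop=(52,75,-45,-15),wr=(-60,60,60,90)).items():
    k=(u>a0)&(u<a1)&(v>b0)&(v<b1); print(n,k.sum(),np.percentile(Z[k],[10,50,90]).round(1))
k=(u<0)&(v<-20)&(v>-30)&(u>-45)&0 if 0 else None
for lo in(-40,-20,0,20):
    k=(u>lo)&(u<lo+20)&(v>-30)&(v<-16); print(lo,np.median(Z[k]).round(1))
t0=dict(np.load('top0.npz')); P0=cloud(t0)
for n,Q in(('0',P0),('1',P)):
    X=Q[...,:2]@[.9888,-.1495]; m=(Q[...,2]>143)&(Q[...,2]<153)&(X>662)&(X<705)&(abs(Q[...,1])<100); print('large',n,m.sum(),Q[m].mean(0).round(1))
print(bot.get_obs()['time'])
E
```

```text
time: 24.28
tool_pos: [418.5, 296.2, 23.7]
tcp_rot: [3.142, -0.0, 0.019]
contact_force: [-0.4, -0.1, -1.9]
grip_width: 15.9
time: 24.65
tool_pos: [418.7, 296.3, 23.9]
tcp_rot: [-3.141, -0.001, 0.019]
contact_force: [1.5, -0.0, 0.1]
grip_width: 28.1
time: 26.28
tool_pos: [418.5, 27.0, 143.8]
tcp_rot: [-3.141, -0.0, 0.02]
contact_force: [-0.3, -0.2, 0.7]
grip_width: 28.6
36 [455.4 303.7] 178.6 -0.673
38 [455.2 303. ] 179.9 -0.803
40 [455.9 304. ] 180.0 -0.797
back 126 [34.5 37.5 40.9]
arm 62 [34.3 37.7 40.3]
sarm 64 [33.4 36.9 41.1]
bar 38 [20.1 31.7 36.5]
traytop 83 [29.4 33.3 36.5]
wr 441 [23.6 30.4 34.7]
-40 37.9
-20 37.4
0 37.5
20 37.4
large 0 234 [691.2  17.  147. ]
large 1 244 [691.3  17.4 147.1]
26.375
```

```bash
python3 -c "
from plant import bot
print(bot.close_job())"
```

```text
the job is handed in; nothing more can be done
None
```

I handed the job in at about 26 s. The small clamp is in its tray pocket by my last measurements; the hand-in gave no verdict.

**What I did:**
- **Lift:** I lifted the clamp off its pins, holding it by the back.
- **Stand:** I stood it on the steel block and let go. The picture showed it upright with the fingers clear.
- **Turn:** The tool can't tilt, so I tipped the clamp over between the open fingers until it lay flat on the block.
- **Lay in the tray:** I then took it by the plain arm and laid it in the pocket.

**Last checks (top camera):**
- **Height:** The clamp's top is level at about 37.5 mm, against 38 mm expected for fully down.
- **Position:** It is within about 1 mm of the pocket in plan and turned about 1.2° from it, with 4 mm of play in the pocket.
- **Larger clamp:** It moved less than 0.5 mm.
- **Robot:** It stands clear, touching nothing.

**What disagreed or went unchecked:**
- The two cameras differed by 1–5 mm, so I worked from averages or mainly from the top camera.
- While I was tipping the clamp, a finger wedged briefly against it at about 15 N. I raised the tool and it came free.
- I did not measure the wrench, marker or offcut again at the end. The tool was not brought down near the marker or the offcut, and the wrench still lies in its own pocket next to the clamp's.

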